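# Tall tube held aslant over the light pad for a crack check

## Task

I want to check the tall glass tube for hairline cracks against the light pad. First take the dropper bottle off the pad and stand it upright on the narrow raised ledge, letting go of it; then draw the tall capped tube up out of the rack and, cap end up, lean it over to about 50 degrees from upright, with its middle over the pad and all of it more than 5 cm above the pad. Finish while still holding the tube there, steady in the gripper and touching nothing else, and leave the two short tubes, the jar and the kit box where they are.

Things in the scene. Friction and masses are not known exactly. Their poses are not given: they have to be found in the camera images.
- pad: Light pad: a flat square box fixed on the bench, 124 x 124 mm and 18 mm high, grey frame with a white top. Origin at the centre of its underside, z up.
- dropper: White dropper bottle standing loose on the pad: round body 30 mm diameter and 48 mm high, then a shoulder and a slim 14 mm cap, 74 mm high in all, about 60 g. Origin at the centre of its underside, z up along the bottle.
- ledge: Narrow raised steel ledge, fixed on the bench: a flat level top 38 mm wide (its x) and 180 mm long (its y), top surface 60 mm above the bench. Origin at bench level under the centre, z up. It stands to the robot's left or right, on the other side of the pad from the rack.
- rack: Test-tube rack, fixed on the bench: teal floor and two teal shelves, 56 mm wide (its x), with cream end plates, 184 mm long (its y) and 76 mm high. One row of four holes, 19 mm in diameter, at y = -63, -21, 21 and 63 mm; top of the upper shelf 70 mm, floor under the holes 8 mm above the bench. Origin at bench level under the centre, z up.
- tall_tube: The tall capped glass tube, 16 mm diameter and 125 mm long including a 20 mm diameter, 18 mm high cap; about 30 g. It starts upright in one of the rack's holes (any of three), loose, its top 133 mm above the bench, 30 mm higher than the short tubes. Origin at the rounded bottom end, z along the tube towards the cap.
- tall_tube_bottom (a point): Bottom end of the tall tube, on its axis.
- tall_tube_middle (a point): Middle of the tall tube, on its axis, 62.5 mm from the bottom end.
- tall_tube_cap (a point): Centre of the tall tube's cap, 116 mm from the bottom end; a good place to grip.
- short_tube_a: A short capped glass tube: 16 mm diameter, 95 mm long with the same 20 mm by 18 mm cap; stands in another hole of the rack, its top about 103 mm above the bench. Leave it in its hole. Origin at the rounded bottom end, z along the tube towards the cap.
- short_tube_b: Another short capped glass tube: 16 mm diameter, 95 mm long with the same 20 mm by 18 mm cap; stands in another hole of the rack, its top about 103 mm above the bench. Leave it in its hole. Origin at the rounded bottom end, z along the tube towards the cap.
- jar: Closed jar, 56 mm diameter, 60 mm high, standing beyond the pad; a bystander. Origin at the centre of its underside.
- kit_box: Closed brown cardboard reagent-kit carton with white paper labels, 60 x 85 mm and 70 mm high, standing beyond the pad; a bystander. Origin at the centre of its underside.
Mind the look-alikes: they are no part of the job. Of the things that look like the dropper, the larger one is meant. Of the things like the ledge, leave any that is yellow; of the rest the smaller one is meant.

How it is judged (in metres and radians):
On the way, in this order (a step that is already met when the one before it is completed fails the run):
1. the dropper bottle stands upright on the ledge, let go (x of dropper in the frame of ledge between -0.019 and 0.019 m and y of dropper in the frame of ledge between -0.09 and 0.09 m and z of dropper in the frame of ledge between 0.055 and 0.066 m and angle between dropper's own z axis and vertical below 0.12 rad and linear speed of dropper below 0.03 m/s and contact force between dropper and the fingers below 0.1 N), for 0.3 s.
2. the tall tube is drawn clear of the rack, in the gripper (height (world z) of tall_tube_bottom above 0.075 m and contact force between tall_tube and the fingers above 0.5 N), for 0.2 s.
At the end, for the whole second after the job is handed in: Dropper upright (within 7 deg), at rest on the ledge, released. Tall tube held still in the gripper, leaning 40-68 deg from upright, cap end higher, its middle over the pad (within 62 mm each way of centre), both ends 50 mm or more above the pad's top, touching nothing else (all of step 1 and x of tall_tube_middle in the frame of pad between -0.062 and 0.062 m and y of tall_tube_middle in the frame of pad between -0.062 and 0.062 m and height (world z) of each of tall_tube_bottom, tall_tube_cap above 0.068 m and angle between tall_tube's own z axis and vertical between 0.7 and 1.19 rad and contact force between tall_tube and the fingers above 0.5 N and contact force between tall_tube and rack below 0.05 N and contact force between tall_tube and ledge below 0.05 N and contact force between tall_tube and pad below 0.05 N and contact force between tall_tube and kit_box below 0.05 N and contact force between tall_tube and jar below 0.05 N and linear speed of tall_tube below 0.03 m/s); the arm keeps its last pose, push and grip.
It fails at once if a short tube is moved by more than 25 mm (distance of short_tube_a from where it was at the start of the episode above 0.025 m).
It fails at once if the other short tube is moved by more than 25 mm (distance of short_tube_b from where it was at the start of the episode above 0.025 m).
It fails at once if the jar is moved by more than 25 mm (distance of jar from where it was at the start of the episode above 0.025 m).
It fails at once if the kit box is moved by more than 25 mm (distance of kit_box from where it was at the start of the episode above 0.025 m).
It also fails if it takes over 53 s, if anything falls off the work surface, if the arm or the gripper's body presses on something with over 40 N, if the wrist force passes 120 N, or if a joint passes its speed limit or range.

## Robot

A 6-joint arm with a two-finger parallel gripper is mounted at the origin on the work surface. World frame = base frame: x ahead of the robot, y to its left, z up, the work surface at z = 0. Lengths are in m, angles in degrees, forces in N, time in s.
With the tool pointing down it reaches from about 0.25 to 0.725 m from the base axis. Payload 9.7 kg.
Tool frame: the origin (TCP) lies on the mounting face of the last link; the fingertips stand 173 mm ahead of it and the grasp point (between the pads) lies 155 mm ahead of it; z points along the fingers, y is the line along which they close (so a half turn about z gives the same grasp; the last joint's range is limited). The gripper opens to 85 mm and grips with 20 to 120 N. Pads are 22 mm wide; open, the fingers measure 114 mm over their backs; the gripper's body (76 mm by 85 mm) begins 54 mm behind the grasp point. The pads swing forward as they close: fully open they stand 13 mm farther back than shut.
Start: joints at [0, 4.979, 10.078, 95.1, 0, 90], TCP at [0.55, 0, 0.405] pointing down, gripper open.
Joint ranges: [-179.16, 179.16], [-48.56, 103.87], [-65.8, 70.77], [-126.05, 130.52], [-82.76, 87.17], [-180, 180]. Speed limits (degrees/s): [127.2, 127.2, 147.25, 180, 180, 180].

## Interface

Orientations are given as [roll, pitch, yaw] about the fixed x, y, z axes, in that order (R = Rz(yaw) Ry(pitch) Rx(roll)).
In Python, from workcell import bot, camera, camera_model, outline_of, pinpoint gives the robot as it stands.
- The arm moves only by the tool move_arm, never from a script. Its arguments are lists of equal length, an entry for each row: "jaw": the closure, from 0 (fully open) to 1 (shut); "delta_pos": the shift along the world's x, y, z in m, a list of three; "yaw": the turn about the world's z in rad. In form: {"jaw": [jaw, ...], "delta_pos": [[dx, dy, dz], ...], "yaw": [yaw, ...]}. A call has 1 to 10 rows; each row shifts and turns the commanded pose from where the row before left it; what a row does not reach is not made up. A row lasts 1/12 s, in which the tool goes at most 41.7 mm and 7.16 degrees, less where a joint would pass 70% of its speed; a pose out of reach is approached as far as the arm can. A call with a gripper value outside its range is refused whole. The fingers move at their own pace and stop on an object; "force" is the grip in N (left out, the last holds). Time passes only in rows, so rows that do not move let the fingers close. It gives the time, the measured TCP pose, the force, the opening and the grip force at its end, in the units of the state.
- bot.get_obs(): the state, without advancing time (a new reading comes with each control period).
- camera(name): name is "scene" or "side" or "wrist"; returns the picture (400x640x3 uint8, red, green, blue); there is no depth.
- camera_model(name): a dict with "fx", "fy", "cx", "cy" (pixels), "R" (3x3) and "t" (3): a world point X has camera coordinates R X + t. Camera axes: x right, y down, z forward; pixel columns grow to the right and rows downward; lengths in m; the calibration is good to about 2 mm. A picture is of the moment at which its call begins: read the wrist's pose just before it. camera_model takes no time and is no camera call; for the wrist camera it gives the pose at the moment of the call.
- bot.job_done(): hands the job in; it is judged then, once.
Trained networks look in the newest picture that a camera, given by its name, has taken for a name from the list of things; names that differ only in an ending like _2 or _b are one class to them, and where a whole thing is asked for, a point or a joint stands for the part that bears it (a point fixed in the world has none). Each returns a list of dicts, best first, with "confidence" (0 to 1); they miss things now and then, are a little off and sometimes report something else, mostly with a low value. They report only what shows in the picture. A call takes as long as a camera call. They do not tell look-alikes from the thing itself.
- outline_of(camera, thing): "mask" (400x640 bool, what is visible of it) and "xy" ([column, row] in pixels, amid what is visible of it).
- pinpoint(camera, thing): "xy" ([column, row] in pixels: a listed point, or the origin of a listed thing).
The state is a dict: "time": time; "q": joint angles; "qd": joint speeds; "joint_efforts": joint torques, N m; "ee_pos": TCP position; "tcp_rot": TCP orientation; "wrist_force": force on the tool from outside, world axes, zero at the start; "torque": the same for the moment, N m; "opening": finger opening in m; "grasp_force": force on a finger pad.
Only numpy, scipy, OpenCV 4.12 (cv2) and the standard library are available. Lean on these libraries where they do the work, as an engineer would, in place of code of your own. Each camera call takes 0.05 s, during which the arm holds its last target. There are 200 camera calls.

## Working session

There is one attempt and no reset: what is moved stays moved. The work goes in short steps, Python scripts to look and compute and a tool call to move; the robot and the scene stay as the last step left them, time stands still between calls to the robot, and variables do not carry over. Pictures are saved under pics/ and viewed, at most 10 in all, crops included, and the job is handed in when it is done.

Besides the shell and the picture viewer there is one more tool, called after "Request:" as name([rows], argument=value, ...), one row to a line, values as JSON. move_arm: Moves the arm, as the interface text tells. Its arguments: {"type":"object","properties":{"jaw":{"type":"array"},"delta_pos":{"type":"array"},"yaw":{"type":"array"},"force":{"type":"number"}},"required":["jaw","delta_pos","yaw"]}

```bash
mkdir -p pics
cat > h.py <<'E'
import numpy as np, cv2
from workcell import bot, camera, camera_model, outline_of, pinpoint
def save(n,im): cv2.imwrite(f'pics/{n}.png',im[:,:,::-1])
def ray(m,uv):
    R=np.array(m['R']);t=np.array(m['t'])
    d=R.T@np.array([(uv[0]-m['cx'])/m['fx'],(uv[1]-m['cy'])/m['fy'],1.]);return -R.T@t,d/np.linalg.norm(d)
def onz(m,uv,z):
    c,d=ray(m,uv);return c+d*(z-c[2])/d[2]
def tri(obs):
    A=np.zeros((3,3));b=np.zeros(3);P=[]
    for m,uv in obs:
        c,d=ray(m,uv);M=np.eye(3)-np.outer(d,d);A+=M;b+=M@c;P.append((c,M))
    X=np.linalg.solve(A,b);return X,[round(float(np.linalg.norm(M@(X-c))),4) for c,M in P]
def proj(m,X):
    p=np.array(m['R'])@X+np.array(m['t']);return np.array([m['fx']*p[0]/p[2]+m['cx'],m['fy']*p[1]/p[2]+m['cy']])
E
python3 - <<'E'
from h import *
np.set_printoptions(precision=3,suppress=True)
ims=[]
for c in ['scene','side','wrist']:
    im=camera(c);save(c+'0',im);m=camera_model(c);print(c,ray(m,(320,200)))
    for th in ['pad','dropper','ledge','rack','tall_tube','tall_tube_cap','short_tube_a','jar','kit_box']:
        print(c,th,[(np.round(r['xy'],1).tolist(),round(r['confidence'],2)) for r in pinpoint(c,th)][:4])
E
```

```text
scene (array([ 1.083, -0.042,  0.736]), array([-0.672,  0.018, -0.741]))
scene pad [([337.4, 219.9], 0.85)]
scene dropper [([348.2, 219.7], 0.64), ([352.4, 264.6], 0.59)]
scene ledge [([219.4, 234.1], 0.74), ([238.2, 168.9], 0.62), ([190.7, 291.9], 0.6), ([428.5, 199.8], 0.19)]
scene rack [([448.3, 241.3], 0.58)]
scene tall_tube []
scene tall_tube_cap [([428.8, 199.5], 0.57), ([220.2, 234.5], 0.27)]
scene short_tube_a [([281.1, 322.7], 0.51)]
scene jar [([419.5, 312.2], 0.56)]
scene kit_box [([281.9, 321.8], 0.6)]
side (array([0.209, 0.757, 0.811]), array([ 0.294, -0.71 , -0.639]))
side pad [([332.3, 245.0], 0.55)]
side dropper [([283.2, 239.7], 0.71), ([322.8, 246.5], 0.68)]
side ledge [([312.9, 167.2], 0.88), ([430.4, 214.3], 0.73), ([355.9, 185.3], 0.7)]
side rack [([264.3, 310.6], 0.71)]
side tall_tube []
side tall_tube_cap [([277.0, 252.3], 0.77)]
side short_tube_a []
side jar [([220.9, 257.2], 0.72), ([334.3, 242.9], 0.71)]
side kit_box [([266.7, 195.9], 0.58)]
wrist (array([0.55 , 0.07 , 0.374]), array([-0.021, -0.265, -0.964]))
wrist pad [([269.4, 163.2], 0.66)]
wrist dropper [([278.0, 149.1], 0.86), ([373.4, 138.3], 0.66)]
wrist ledge [([401.4, 381.4], 0.73), ([291.2, 355.2], 0.6)]
wrist rack []
wrist tall_tube [([279.6, 153.0], 0.54)]
wrist tall_tube_cap [([272.4, 165.2], 0.67)]
wrist short_tube_a []
wrist jar [([483.4, 21.7], 0.72)]
wrist kit_box [([466.4, 255.4], 0.72)]
```

View pics/scene0.png

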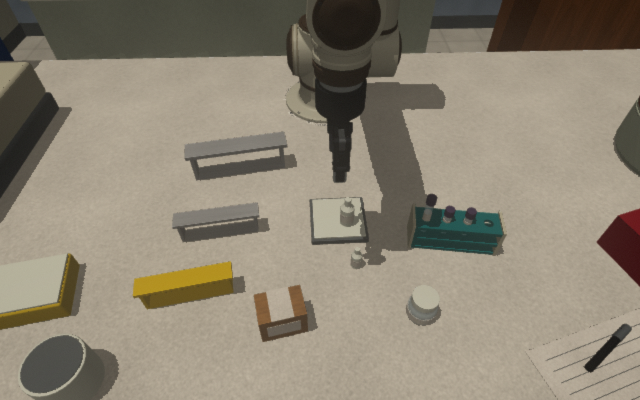

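View pics/side0.png

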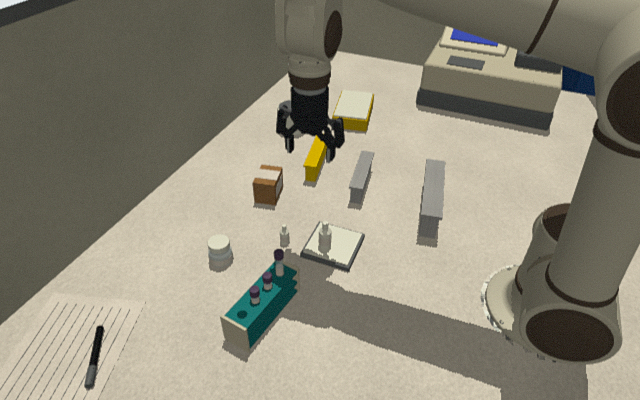

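View pics/wrist0.png

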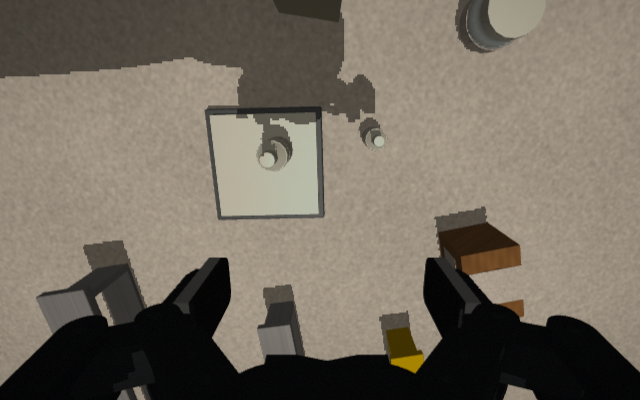

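```bash
cat > meas.py <<'E'
from h import *
np.set_printoptions(precision=4,suppress=True)
M={c:camera_model(c) for c in ['scene','side','wrist']}
P={'dropper':{'scene':(348.2,219.7),'side':(322.8,246.5),'wrist':(278,149.1)},
'small':{'scene':(352.4,264.6),'side':(283.2,239.7),'wrist':(373.4,138.3)},
'pad':{'scene':(337.4,219.9),'side':(332.3,245),'wrist':(269.4,163.2)},
'ledge':{'scene':(219.4,234.1),'side':(355.9,185.3)},
'bigledge':{'scene':(238.2,168.9),'side':(430.4,214.3)},
'rack':{'scene':(448.3,241.3),'side':(264.3,310.6)},
'cap':{'scene':(428.8,199.5),'side':(277,252.3)},
'jar':{'scene':(419.5,312.2),'side':(220.9,257.2)},
'kit':{'scene':(281.9,321.8),'side':(266.7,195.9)}}
for k,v in P.items(): print(k,*tri([(M[c],u) for c,u in v.items()]))
for c in ['scene','side']:
    im=camera(c)
    for th in ['ledge','dropper','rack','pad','tall_tube']:
        for r in outline_of(c,th)[:3]:
            m=r['mask'];ys,xs=np.nonzero(m);q=cv2.convexHull(np.stack([xs,ys],1).astype(np.int32))
            q=cv2.approxPolyDP(q,2.0,True)[:,0]
            print(c,th,round(r['confidence'],2),np.round(r['xy']),m.sum(),q.tolist())
s=camera('scene');i=camera('side')
a=cv2.resize(s[170:270,160:420],None,fx=3,fy=3,interpolation=3)
b=cv2.resize(i[150:250,240:500],None,fx=3,fy=3,interpolation=3)[:,:780]
save('crop1',np.vstack([a,b]))
E
python3 meas.py
```

```text
dropper [0.4977 0.0337 0.0207] [0.0027, 0.0026, 0.0042]
small [0.6026 0.0386 0.0032] [0.0013, 0.0011, 0.0009]
pad [0.4846 0.0122 0.0078] [0.0008, 0.0015, 0.0011]
ledge [ 0.5128 -0.2484  0.0004] [0.0022, 0.0022]
bigledge [ 0.2895 -0.2308 -0.0151] [0.0035, 0.0035]
rack [0.5465 0.2485 0.0025] [0.003, 0.003]
cap [0.5378 0.1868 0.1273] [0.0004, 0.0004]
jar [0.7127 0.1543 0.0046] [0.0018, 0.0018]
kit [ 0.7242 -0.1036 -0.0012] [0.0026, 0.0026]
scene ledge 0.97 [213. 224.] 2169 [[256, 208], [256, 229], [245, 233], [183, 241], [173, 227], [174, 216], [180, 213], [254, 204]]
scene ledge 0.78 [184. 281.] 3109 [[232, 264], [232, 292], [152, 308], [146, 308], [133, 296], [136, 278], [228, 261]]
scene ledge 0.61 [235. 151.] 2826 [[286, 142], [284, 165], [278, 168], [197, 179], [185, 158], [185, 145], [277, 132], [284, 133]]
scene dropper 0.78 [355. 258.] 199 [[354, 268], [351, 265], [351, 253], [357, 247], [361, 253], [361, 264]]
scene dropper 0.7 [347. 211.] 333 [[349, 197], [354, 207], [353, 221], [350, 225], [344, 226], [340, 222], [340, 212], [345, 198]]
scene dropper 0.19 [430. 206.] 214 [[43
[... 537 characters left out ...]
], [361, 201], [359, 204], [350, 201], [349, 187], [362, 151]]
side ledge 0.73 [428. 204.] 1628 [[441, 161], [444, 164], [442, 219], [434, 238], [421, 237], [418, 230], [426, 162]]
side dropper 0.74 [324. 236.] 287 [[326, 249], [319, 245], [319, 230], [323, 222], [327, 223], [331, 231], [330, 246]]
side dropper 0.48 [283. 234.] 126 [[287, 243], [281, 242], [283, 225], [288, 231]]
side rack 0.87 [257. 310.] 3363 [[298, 268], [299, 290], [248, 352], [224, 338], [220, 317], [272, 264], [285, 261]]
side pad 0.62 [339. 249.] 1714 [[363, 234], [362, 242], [348, 271], [301, 255], [306, 242], [319, 224]]
side tall_tube 0.78 [276. 262.] 239 [[281, 276], [276, 275], [273, 258], [277, 249], [283, 254]]
```

View pics/crop1.png

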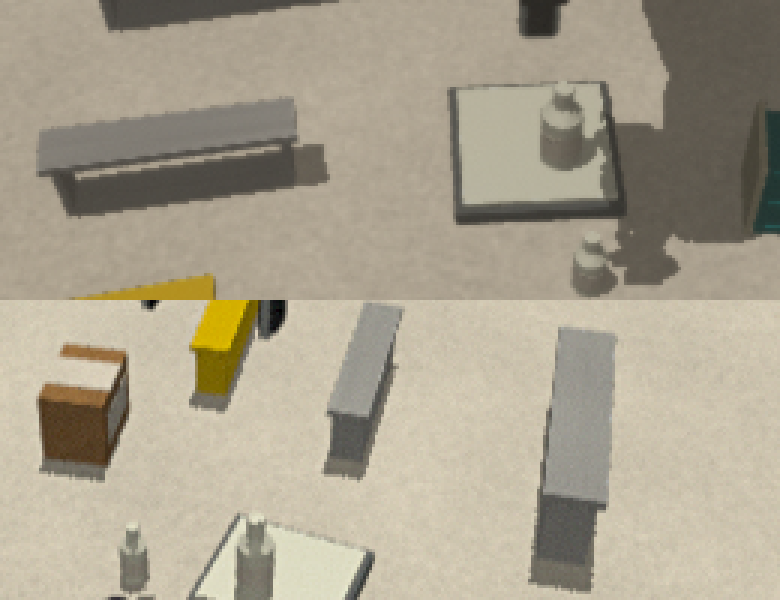

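Run:
```python
from h import *
np.set_printoptions(precision=4,suppress=True)
S,D,W=[camera_model(c) for c in ['scene','side','wrist']]
print('ledge scene',[onz(S,u,.06)[:2] for u in [(172.3,214.3),(258.3,202.3),(173.3,225.5),(259,215.5)]])
print('ledge side',[onz(D,u,.06)[:2] for u in [(360,151.3),(374,152.7),(349.7,187),(363.7,188.3)]])
print('ledge far edge tri',tri([(S,(172.3,214.3)),(D,(374,152.7))]),tri([(S,(258.3,202.3)),(D,(363.7,188.3))]))
print('drop top',tri([(S,(348,198.3)),(D,(325.3,222.7)),(W,(267,160))]), onz(W,(267,160),.092))
print('pad corners W',[onz(W,u,.018)[:2] for u in [(208,108),(321,107),(219,216),(323,215)]])
print('tubes caps',tri([(S,(431,200)),(D,(278.5,254))]),tri([(S,(449.5,211)),(D,(267.5,276))]),tri([(S,(470.5,213)),(D,(255,290))]))
print('rack scene .07',[onz(S,u,.076)[:2] for u in [(413,204),(501,211)]])
print('rack side',[onz(D,u,.076)[:2] for u in [(272,264),(298,268),(220,317),(246,334)]])
```

```text
ledge scene [array([ 0.5005, -0.3403]), array([ 0.4725, -0.16  ]), array([ 0.5313, -0.3319]), array([ 0.5102, -0.1559])]
ledge side [array([ 0.5347, -0.3295]), array([ 0.4949, -0.3393]), array([ 0.5036, -0.1581]), array([ 0.4679, -0.1679])]
ledge far edge tri (array([ 0.4965, -0.3427,  0.0566]), [0.0011, 0.0011]) (array([ 0.469 , -0.1626,  0.0604]), [0.0037, 0.0037])
drop top (array([0.4974, 0.03  , 0.0927]), [0.002, 0.0014, 0.0022]) [0.4987 0.0282 0.092 ]
pad corners W [array([0.4263, 0.0716]), array([0.5441, 0.0726]), array([ 0.427 , -0.0468]), array([ 0.5458, -0.0455])]
tubes caps (array([0.5351, 0.1902, 0.1251]), [0.002, 0.002]) (array([0.5411, 0.2312, 0.0977]), [0.0026, 0.0026]) (array([0.5471, 0.2721, 0.0969]), [0.0027, 0.0027])
rack scene .07 [array([0.503 , 0.1699]), array([0.5286, 0.3489])]
rack side [array([0.5568, 0.1793]), array([0.5011, 0.1672]), array([0.5844, 0.3394]), array([0.52  , 0.3522])]
```

Request:
move_arm([
  [-0.026, 0.015, -0.035],
  [-0.026, 0.016, -0.035],
  [0, 0, -0.03],
  [0, 0, 0],
], jaw=[0, 0, 0, 0], yaw=[0, 0, 0, 0], force=40)

```text
time: 2.53
ee_pos: [0.5012, 0.0284, 0.3063]
tcp_rot: [-179.6, 0.0, 90.1]
wrist_force: [-1.0, -0.5, -1.0]
opening: 0.0856
grasp_force: 0.0
```

Run:
```python
from h import *
np.set_printoptions(precision=4,suppress=True)
o=bot.get_obs();print(o['ee_pos'],o['tcp_rot'])
im=camera('wrist');m=camera_model('wrist');save('w1',im)
for r in pinpoint('wrist','dropper'): print(r['xy'],r['confidence'],onz(m,r['xy'],.018))
for r in outline_of('wrist','dropper'):
    ys,xs=np.nonzero(r['mask']);print(r['xy'],r['confidence'],xs.min(),xs.max(),ys.min(),ys.max())
print(proj(m,np.array([.498,.031,.018])),proj(m,np.array([.498,.031,.092])))
```

```text
[0.5012 0.0284 0.3063] [-179.5747    0.0233   90.06  ]
[326.7, 197.5] 0.86 [0.5011 0.0284 0.018 ]
[447.5, 177.1] 0.76 [0.5987 0.0456 0.018 ]
[323.9, 211.5] 0.92 303 346 182 240
[455.8, 185.9] 0.78 432 479 166 202
[322.8743 194.4188] [320.8555 224.8514]
```

View pics/w1.png

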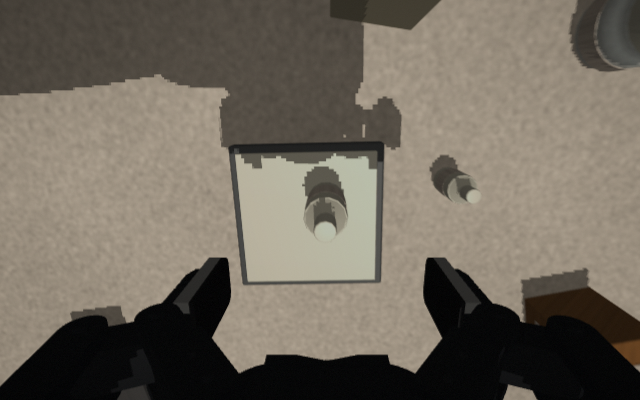

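Request:
move_arm([
  [0, 0, -0.034],
  [0, 0, -0.035],
  [0, 0, -0.034],
  [0, 0, 0],
  [0, 0, 0],
  [0, 0, 0],
  [0, 0, 0],
  [0, 0, 0],
  [0, 0, 0],
  [0, 0, 0],
], jaw=[0, 0, 0, 0, 0.5, 0.8, 1, 1, 1, 1], yaw=[0, 0, 0, 0, 0, 0, 0, 0, 0, 0], force=30)

```text
time: 3.52
ee_pos: [0.5038, 0.0279, 0.2108]
tcp_rot: [179.8, -0.0, 90.0]
wrist_force: [-1.1, -0.3, 7.6]
opening: 0.0289
grasp_force: 29.1
```

Request:
move_arm([
  [0, 0, 0.02],
  [0, 0, 0.03],
  [0, 0, 0.03],
  [0, 0, 0.02],
  [0, 0, 0],
], jaw=[1, 1, 1, 1, 1], yaw=[0, 0, 0, 0, 0])

```text
time: 3.93
ee_pos: [0.5039, 0.028, 0.3142]
tcp_rot: [179.6, -0.0, 90.0]
wrist_force: [-0.4, -0.1, -1.3]
opening: 0.0293
grasp_force: 30.0
```

Run:
```python
from h import *
np.set_printoptions(precision=4,suppress=True)
s=camera('scene');i=camera('side');w=camera('wrist');o=bot.get_obs();print(o['ee_pos'],o['tcp_rot'],o['wrist_force'])
S,D=camera_model('scene'),camera_model('side')
rs,rd=pinpoint('scene','dropper'),pinpoint('side','dropper')
for a in rs[:2]:
  for b in rd[:2]: print(a['xy'],b['xy'],tri([(S,a['xy']),(D,b['xy'])]))
a=cv2.resize(s[130:250,280:420],None,fx=3.3,fy=3.3)
b=cv2.resize(i[150:270,240:340],None,fx=3.3,fy=3.3)
save('lift',np.hstack([a,b]))
```

```text
[0.5031 0.0279 0.3085] [179.9881  -0.0003  90.0007] [ 0.6548 -0.3577 -1.6681]
[352.2, 267.1] [323.2, 212.4] (array([ 0.5714, -0.0024,  0.0329]), [0.0606, 0.0606])
[352.2, 267.1] [284.5, 239.8] (array([ 0.6036,  0.0357, -0.0016]), [0.0018, 0.0018])
[351.0, 190.7] [323.2, 212.4] (array([0.5022, 0.0345, 0.1237]), [0.0027, 0.0027])
[351.0, 190.7] [284.5, 239.8] (array([0.5339, 0.0734, 0.1055]), [0.0505, 0.0505])
```

View pics/lift.png

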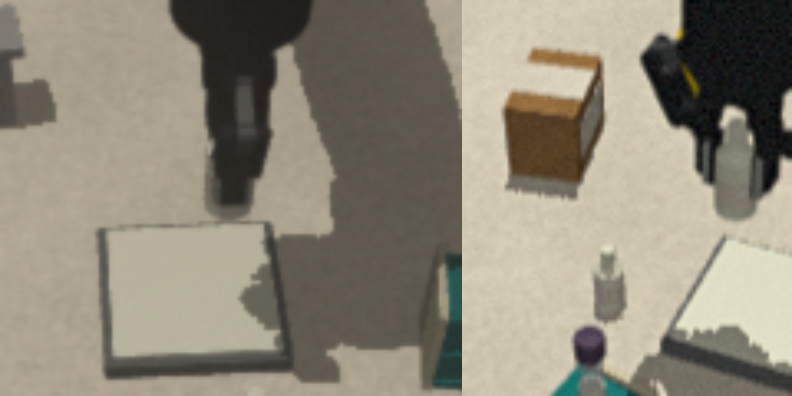

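Request:
move_arm([
  [0, -0.016, 0],
  [0, -0.03, 0],
  [-0.001, -0.035, 0],
  [-0.001, -0.035, 0],
  [-0.002, -0.035, 0],
  [-0.001, -0.035, 0],
  [-0.001, -0.03, 0],
  [0, -0.02, 0],
  [0, -0.01, 0],
  [0, 0, 0],
], jaw=[1, 1, 1, 1, 1, 1, 1, 1, 1, 1], yaw=[0, 0, 0, 0, 0, 0, 0, 0, 0, 0])

```text
time: 5.02
ee_pos: [0.4968, -0.2196, 0.3074]
tcp_rot: [-179.9, -0.0, 89.9]
wrist_force: [-0.3, 0.3, -1.2]
opening: 0.0291
grasp_force: 30.0
```

Run:
```python
from h import *
np.set_printoptions(precision=4,suppress=True)
s=camera('scene');i=camera('side');w=camera('wrist');o=bot.get_obs();print(o['ee_pos'],o['tcp_rot'],o['wrist_force'])
S,D,W=camera_model('scene'),camera_model('side'),camera_model('wrist')
rs,rd=pinpoint('scene','dropper'),pinpoint('side','dropper')
for a in rs[:2]:
  for b in rd[:2]: print(a['xy'],b['xy'],tri([(S,a['xy']),(D,b['xy'])]))
a=cv2.resize(s[130:250,160:300],None,fx=3.3,fy=3.3)
b=cv2.resize(i[100:220,320:420],None,fx=3.3,fy=3.3)
save('over',np.vstack([np.hstack([a,b]),cv2.resize(w[200:],(792,248))[:200]]))
```

```text
[ 0.4972 -0.2172  0.3082] [-179.9504   -0.0418   90.0294] [ 0.2168 -0.1131 -0.4523]
[354.6, 266.5] [264.2, 311.5] (array([ 0.5691,  0.1051, -0.1267]), [0.0642, 0.0642])
[354.6, 266.5] [285.5, 240.4] (array([ 0.601 ,  0.0393, -0.0008]), [0.0039, 0.0039])
[230.2, 192.4] [264.2, 311.5] (array([ 0.5348, -0.0151,  0.0013]), [0.2288, 0.2288])
[230.2, 192.4] [285.5, 240.4] (array([ 0.5593, -0.0926,  0.0574]), [0.144, 0.144])
```

View pics/over.png

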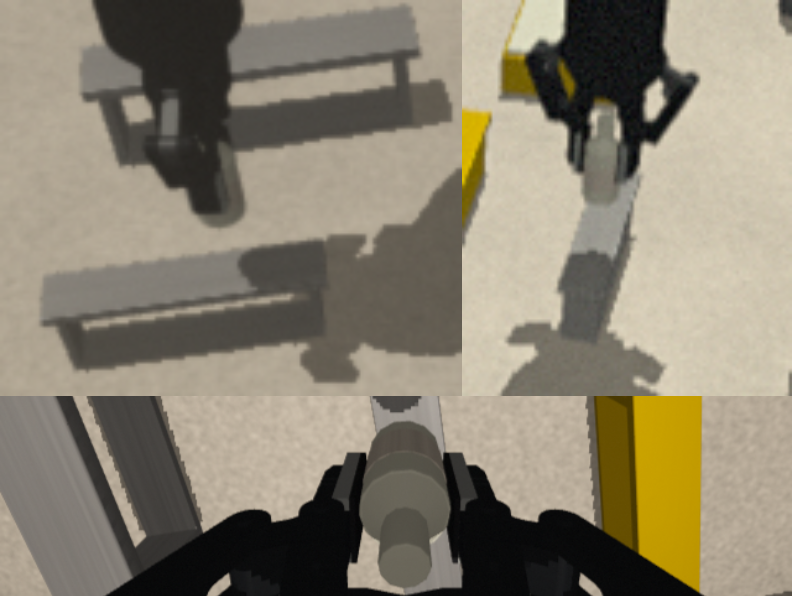

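Request:
move_arm([
  [0, 0, -0.02],
  [0, 0, -0.02],
  [0, 0, -0.012],
  [0, 0, 0],
  [0, 0, 0],
  [0, 0, 0],
], jaw=[1, 1, 1, 1, 1, 1], yaw=[0, 0, 0, 0, 0, 0])

```text
time: 5.77
ee_pos: [0.4974, -0.2178, 0.2577]
tcp_rot: [179.9, 0.0, 90.0]
wrist_force: [0.4, -0.7, -1.2]
opening: 0.0291
grasp_force: 30.0
```

Request:
move_arm([
  [0, 0, -0.003],
  [0, 0, 0],
  [0, 0, 0],
  [0, 0, 0],
], jaw=[1, 1, 1, 1], yaw=[0, 0, 0, 0])

```text
time: 6.1
ee_pos: [0.4972, -0.2182, 0.254]
tcp_rot: [180.0, 0.0, 90.0]
wrist_force: [-0.0, -0.5, -0.9]
opening: 0.0289
grasp_force: 30.0
```

Request:
move_arm([
  [0, 0, -0.002],
  [0, 0, 0],
  [0, 0, 0],
  [0, 0, 0],
], jaw=[1, 1, 1, 1], yaw=[0, 0, 0, 0])

```text
time: 6.43
ee_pos: [0.4973, -0.2182, 0.2528]
tcp_rot: [179.9, 0.0, 90.0]
wrist_force: [-1.0, 0.7, 6.8]
opening: 0.0292
grasp_force: 30.6
```

Request:
move_arm([
  [0, 0, 0.001],
  [0, 0, 0],
  [0, 0, 0],
  [0, 0, 0],
  [0, 0, 0],
  [0, 0, 0],
  [0, 0, 0],
  [0, 0, 0],
  [0, 0, 0],
  [0, 0, 0],
], jaw=[1, 1, 0.55, 0.5, 0.4, 0.2, 0, 0, 0, 0], yaw=[0, 0, 0, 0, 0, 0, 0, 0, 0, 0])

```text
time: 7.27
ee_pos: [0.4972, -0.2181, 0.2527]
tcp_rot: [180.0, 0.0, 90.0]
wrist_force: [-0.7, -0.5, 0.3]
opening: 0.0858
grasp_force: 0.0
```

Request:
move_arm([
  [0, 0, 0.02],
  [0, 0, 0.04],
  [0, 0, 0.04],
  [0, 0, 0.03],
  [0, 0, 0],
], jaw=[0, 0, 0, 0, 0], yaw=[0, 0, 0, 0, 0])

```text
time: 7.68
ee_pos: [0.4974, -0.2182, 0.3897]
tcp_rot: [179.5, 0.2, 90.0]
wrist_force: [1.4, 0.2, 0.7]
opening: 0.0855
grasp_force: 0.0
```

Run:
```python
from h import *
np.set_printoptions(precision=4,suppress=True)
s=camera('scene');i=camera('side');w=camera('wrist');o=bot.get_obs();print(o['ee_pos'],o['time'])
S,D,W=camera_model('scene'),camera_model('side'),camera_model('wrist')
for c,m in (('scene',S),('side',D),('wrist',W)):
  print(c,[(r['xy'],onz(m,r['xy'],.06)) for r in pinpoint(c,'dropper')[:2]],[r['xy'] for r in pinpoint(c,'tall_tube_cap')[:2]])
a=cv2.resize(s[130:250,160:300],None,fx=3.3,fy=3.3)
b=cv2.resize(i[100:220,320:420],None,fx=3.3,fy=3.3)
save('placed',np.hstack([a,b]))
```

```text
[ 0.4972 -0.2181  0.3825] 7.8333
scene [([231.3, 210.4], array([ 0.4938, -0.2162,  0.06  ])), ([353.0, 263.6], array([0.6372, 0.0325, 0.06  ]))] [[426.7, 198.3]]
side [([286.1, 240.0], array([0.5692, 0.0878, 0.06  ])), ([359.1, 175.2], array([ 0.4982, -0.2176,  0.06  ]))] [[278.5, 254.0]]
wrist [([324.5, 191.0], array([ 0.4954, -0.2198,  0.06  ]))] []
```

View pics/placed.png

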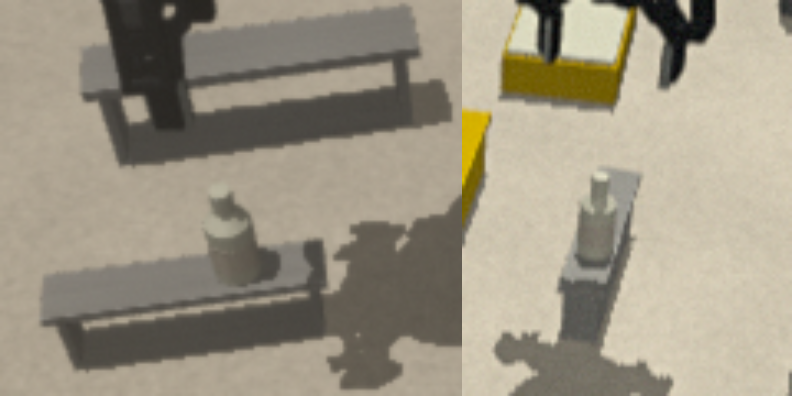

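Request:
move_arm([
  [0.002, 0.03, 0],
  [0.004, 0.04, 0],
  [0.005, 0.041, 0],
  [0.005, 0.041, 0],
  [0.005, 0.041, 0],
  [0.005, 0.041, 0],
  [0.005, 0.041, 0],
  [0.004, 0.041, 0],
  [0.003, 0.041, 0],
  [0.001, 0.03, 0],
], jaw=[0, 0, 0, 0, 0, 0, 0, 0, 0, 0], yaw=[0, 0, 0, 0, 0, 0, 0, 0, 0, 0])

```text
time: 8.97
ee_pos: [0.5359, 0.1719, 0.382]
tcp_rot: [-180.0, -0.0, 90.1]
wrist_force: [0.6, -0.2, -0.2]
opening: 0.0856
grasp_force: 0.0
```

Request:
move_arm([
  [0, 0.02, 0],
  [0, 0, 0],
  [0, 0, 0],
], jaw=[0, 0, 0], yaw=[0, 0, 0])

```text
time: 9.22
ee_pos: [0.536, 0.1898, 0.382]
tcp_rot: [-179.9, 0.0, 90.1]
wrist_force: [0.1, -0.2, 0.2]
opening: 0.0852
grasp_force: 0.0
```

Run:
```python
from h import *
np.set_printoptions(precision=4,suppress=True)
w=camera('wrist');W=camera_model('wrist');o=bot.get_obs();print(o['ee_pos'],o['tcp_rot'],o['time'])
S,D=camera_model('scene'),camera_model('side')
for r in pinpoint('wrist','tall_tube_cap')[:2]: print(r['xy'],r['confidence'],onz(W,r['xy'],.124),tri([(W,r['xy']),(S,(428.8,199.5)),(D,(278,253))]))
for r in outline_of('wrist','tall_tube')[:2]: print('mask',r['xy'],r['confidence'],r['mask'].sum())
print('exp',proj(W,np.array([.536,.189,.133])))
save('wt',w)
```

```text
[0.5361 0.1888 0.3822] [-179.9549    0.0334   90.0448] 9.2667
[324.1, 211.7] 0.68 [0.5342 0.1873 0.124 ] (array([0.5352, 0.1874, 0.1257]), [0.0011, 0.0006, 0.0008])
mask [326.2, 206.5] 0.7 948
exp [326.5572 213.288 ]
```

View pics/wt.png

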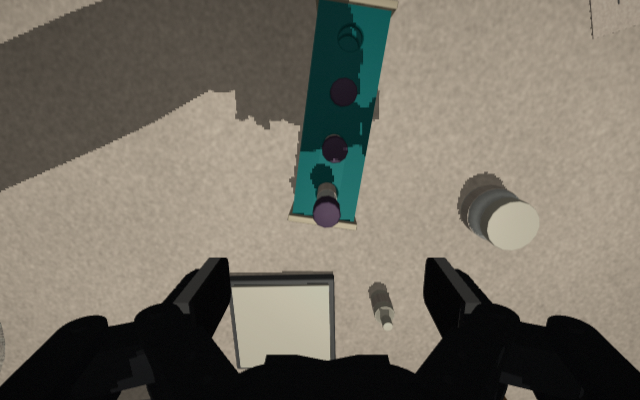

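Request:
move_arm([
  [0, 0, -0.034],
  [0, 0, -0.034],
  [0, 0, -0.034],
  [0, 0, 0],
  [0, 0, 0],
  [0, 0, 0],
  [0, 0, 0],
  [0, 0, 0],
  [0, 0, 0],
  [0, 0, 0],
], jaw=[0, 0, 0, 0, 0.5, 0.8, 1, 1, 1, 1], yaw=[0, 0, 0, 0, 0, 0, 0, 0, 0, 0], force=40)

```text
time: 10.2
ee_pos: [0.5364, 0.189, 0.2821]
tcp_rot: [179.9, -0.0, 90.0]
wrist_force: [-0.3, 0.4, 5.4]
opening: 0.0188
grasp_force: 38.8
```

Request:
move_arm([
  [0, 0, 0],
  [0, 0, 0.01],
  [0, 0, 0.02],
  [0, 0, 0.03],
  [0, 0, 0.02],
  [0, 0, 0.01],
  [0, 0, 0],
], jaw=[1, 1, 1, 1, 1, 1, 1], yaw=[0, 0, 0, 0, 0, 0, 0])

```text
time: 10.78
ee_pos: [0.5364, 0.189, 0.3736]
tcp_rot: [179.8, -0.1, 90.0]
wrist_force: [0.2, 0.3, -0.3]
opening: 0.0183
grasp_force: 39.1
```

Request:
move_arm([
  [0, 0, 0.01],
  [0, 0, 0],
  [0, 0, 0],
  [0, 0, 0],
], jaw=[1, 1, 1, 1], yaw=[0, 0, 0, 0])

```text
time: 11.12
ee_pos: [0.5361, 0.1889, 0.3796]
tcp_rot: [-179.9, 0.0, 90.0]
wrist_force: [0.6, -0.2, -1.0]
opening: 0.0182
grasp_force: 39.1
```

```bash
cat > chk.py <<'E'
from h import *
np.set_printoptions(precision=4,suppress=True)
o=bot.get_obs();print(o['ee_pos'],o['wrist_force'],o['opening'],o['time'])
C={}
for c in ['scene','side','wrist']:
    camera(c);m=camera_model(c)
    for th in ['tall_tube_bottom','tall_tube_middle','tall_tube_cap']:
        for r in pinpoint(c,th)[:2]:
            C.setdefault(th,{}).setdefault(c,[]).append((m,r['xy'],r['confidence']))
for th,v in C.items():
    print(th,{c:[(np.round(x[1]).tolist(),round(x[2],2)) for x in l] for c,l in v.items()})
    if len(v)>1: print('   ',*tri([(l[0][0],l[0][1]) for l in v.values()]))
E
python3 chk.py
```

```text
[0.5361 0.1889 0.3796] [ 0.5868 -0.1901 -0.9917] 0.018222696987034444 11.1167
tall_tube_bottom {'scene': [([429.0, 209.0], 0.62)], 'side': [([278.0, 260.0], 0.8)], 'wrist': [([325.0, 205.0], 0.94)]}
    [0.5373 0.1884 0.1046] [0.0047, 0.0024, 0.0027]
tall_tube_middle {'scene': [([433.0, 182.0], 0.7)], 'side': [([278.0, 237.0], 0.77)], 'wrist': [([326.0, 233.0], 0.64)]}
    [0.5347 0.1879 0.1725] [0.0013, 0.0014, 0.0026]
tall_tube_cap {'scene': [([440.0, 163.0], 0.76)], 'side': [([275.0, 218.0], 0.61)], 'wrist': [([325.0, 279.0], 0.65)]}
    [0.5361 0.1888 0.2236] [0.0005, 0.0006, 0.0003]
```

Request:
move_arm([
  [-0.012, -0.02, 0],
  [-0.018, -0.035, 0],
  [-0.012, -0.03, 0],
  [-0.006, -0.014, 0],
  [0, 0, 0],
  [0, 0, -0.025],
  [0, 0, -0.03],
  [0, 0, -0.025],
  [0, 0, -0.015],
  [0, 0, 0],
], jaw=[1, 1, 1, 1, 1, 1, 1, 1, 1, 1], yaw=[0, 0, 0, 0, 0, 0, 0, 0, 0, 0], force=30)

```text
time: 12.55
ee_pos: [0.4876, 0.0903, 0.2821]
tcp_rot: [-179.7, 0.0, 90.0]
wrist_force: [-0.6, 0.1, -1.1]
opening: 0.0187
grasp_force: 39.2
```

```bash
python3 chk.py
```

```text
[0.4876 0.0903 0.2821] [-0.601   0.1029 -1.1292] 0.01871194410629725 12.55
tall_tube_bottom {'scene': [([374.0, 222.0], 0.58), ([335.0, 221.0], 0.33)], 'side': [([335.0, 245.0], 0.66), ([318.0, 264.0], 0.54)]}
    [0.4851 0.0698 0.0364] [0.0328, 0.0328]
tall_tube_middle {'scene': [([376.0, 198.0], 0.5)], 'side': [([319.0, 245.0], 0.74), ([362.0, 175.0], 0.43)], 'wrist': [([325.0, 231.0], 0.89)]}
    [0.4867 0.0929 0.0813] [0.0007, 0.0021, 0.0014]
tall_tube_cap {'scene': [([376.0, 183.0], 0.72), ([234.0, 210.0], 0.7)], 'side': [([317.0, 227.0], 0.8)], 'wrist': [([328.0, 279.0], 0.63)]}
    [0.4903 0.0885 0.1293] [0.0007, 0.0013, 0.0016]
```

Request:
move_arm([
  [0, 0, -0.003],
  [0, -0.01, 0],
  [0, 0, 0],
  [0, -0.009, 0],
  [0, -0.009, -0.001],
  [0, -0.009, -0.001],
  [0, -0.009, -0.002],
  [0, 0, 0],
], jaw=[1, 1, 1, 1, 1, 1, 1, 1], yaw=[0, 0, 0, 0, 0, 0, 0, 0], force=25)

```text
time: 13.82
ee_pos: [0.4881, 0.0423, 0.2785]
tcp_rot: [180.0, 0.0, 89.9]
wrist_force: [-0.6, 1.1, 2.5]
opening: 0.0185
grasp_force: 39.9
```

```bash
python3 chk.py
```

```text
[0.4881 0.0423 0.2785] [-0.6342  1.1441  2.5128] 0.018461772938951633 13.8167
tall_tube_bottom {'scene': [([216.0, 232.0], 0.73), ([370.0, 221.0], 0.6)], 'side': [([318.0, 262.0], 0.91)], 'wrist': [([325.0, 156.0], 0.93), ([326.0, 204.0], 0.25)]}
    [ 0.5068 -0.0656 -0.0543] [0.1997, 0.0708, 0.1391]
tall_tube_middle {'scene': [([360.0, 203.0], 0.65)], 'side': [([323.0, 240.0], 0.57)], 'wrist': [([328.0, 204.0], 0.85)]}
    [0.4888 0.0611 0.0675] [0.0003, 0.0005, 0.0008]
tall_tube_cap {'scene': [([352.0, 184.0], 0.73), ([370.0, 218.0], 0.68)], 'side': [([327.0, 220.0], 0.71), ([265.0, 193.0], 0.63)], 'wrist': [([328.0, 277.0], 0.95)]}
    [0.4861 0.0434 0.1196] [0.0044, 0.0028, 0.0032]
```

Request:
move_arm([
  [0, -0.008, -0.004],
  [0, -0.008, -0.005],
  [0, -0.008, -0.0045],
  [0, -0.0075, -0.005],
  [0, -0.007, -0.006],
  [0, -0.007, -0.006],
  [0, -0.006, -0.0065],
  [0, 0, 0],
], jaw=[1, 1, 1, 1, 1, 1, 1, 1], yaw=[0, 0, 0, 0, 0, 0, 0, 0])

```text
time: 15.08
ee_pos: [0.4878, -0.0087, 0.24]
tcp_rot: [-179.9, 0.0, 89.9]
wrist_force: [-0.5, 1.5, 1.8]
opening: 0.0182
grasp_force: 38.6
```

```bash
python3 chk.py
```

```text
[ 0.4878 -0.0087  0.24  ] [-0.4945  1.4768  1.814 ] 0.018248369940020708 15.0833
tall_tube_bottom {'scene': [([374.0, 220.0], 0.73)], 'side': [([318.0, 264.0], 0.67)], 'wrist': [([325.0, 67.0], 0.6)]}
    [0.4893 0.0898 0.0117] [0.0064, 0.0025, 0.0044]
tall_tube_middle {'scene': [([350.0, 208.0], 0.86)], 'side': [([328.0, 236.0], 0.6)], 'wrist': [([325.0, 158.0], 0.76), ([327.0, 65.0], 0.56)]}
    [0.4881 0.0386 0.0561] [0.0029, 0.004, 0.0022]
tall_tube_cap {'scene': [([329.0, 197.0], 0.78)], 'side': [([360.0, 174.0], 0.67), ([336.0, 217.0], 0.53)], 'wrist': [([325.0, 268.0], 0.84)]}
    [ 0.4833 -0.0179  0.1398] [0.0393, 0.0698, 0.0393]
```

Request:
move_arm([
  [0, 0, 0],
  [0, 0, 0],
  [0, 0, 0.005],
  [0, 0, 0.015],
  [0, 0, 0.025],
  [0, -0.005, 0.025],
  [0, -0.01, 0.02],
  [0, -0.006, 0.01],
  [0, 0, 0],
  [0, 0, 0],
], jaw=[1, 1, 1, 1, 1, 1, 1, 1, 1, 1], yaw=[0, 0, 0, 0, 0, 0, 0, 0, 0, 0], force=70)

```text
time: 16.52
ee_pos: [0.4883, -0.0289, 0.3413]
tcp_rot: [180.0, 0.0, 89.9]
wrist_force: [-0.6, -0.3, -1.0]
opening: 0.0177
grasp_force: 68.7
```

```bash
python3 chk.py
python3 - <<'E'
from h import *
s=camera('scene');i=camera('side')
D=camera_model('side');S=camera_model('scene')
for c,m in (('scene',S),('side',D)): print(c,[(r['xy'],onz(m,r['xy'],.06)) for r in pinpoint(c,'dropper')[:3]])
save('fin',np.hstack([cv2.resize(s[130:330,180:400],None,fx=1.8,fy=1.8),cv2.resize(i[130:330,210:430],None,fx=1.8,fy=1.8)]))
E
```

```text
[ 0.4883 -0.0289  0.3413] [-0.6203 -0.2695 -0.9955] 0.017657127739033544 16.5167
tall_tube_bottom {'scene': [([367.0, 190.0], 0.58)], 'side': [([322.0, 229.0], 0.92)], 'wrist': [([329.0, 70.0], 0.77)]}
    [0.4893 0.0673 0.1086] [0.004, 0.0005, 0.0038]
tall_tube_middle {'scene': [([344.0, 174.0], 0.62), ([365.0, 192.0], 0.61)], 'side': [([334.0, 198.0], 0.64)], 'wrist': [([327.0, 158.0], 0.72)]}
    [0.4868 0.0187 0.1568] [0.0034, 0.0051, 0.002]
tall_tube_cap {'scene': [([323.0, 164.0], 0.76), ([363.0, 188.0], 0.37)], 'side': [([338.0, 178.0], 0.92)]}
    [ 0.4893 -0.0214  0.1854] [0.0018, 0.0018]
scene [([233.7, 212.0], array([ 0.49854408, -0.21053679,  0.06      ])), ([352.2, 266.1], array([0.64278501, 0.03050283, 0.06      ]))]
side [([361.8, 174.8], array([ 0.49204858, -0.22237456,  0.06      ])), ([281.4, 239.4], array([0.57997133, 0.090421  , 0.06      ]))]
```

View pics/fin.png

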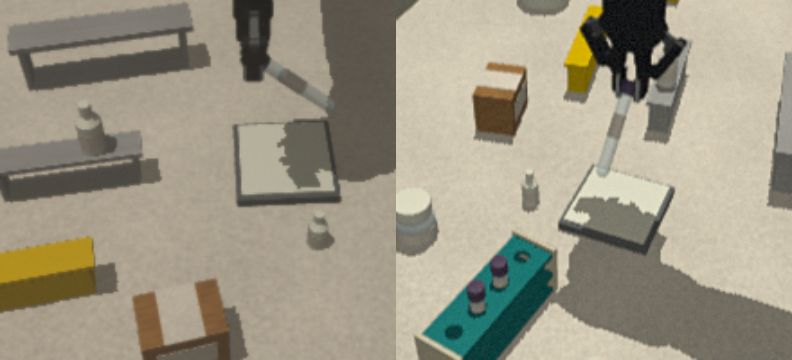

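The picture shows the tube leaning at about 52–54° over the pad, clear of everything. Its bottom end is at z ≈ 0.109 and its middle is near pad centre. The bottle stands on the ledge and the bystanders are where they were, so I'm handing in.

```bash
python3 -c "
from workcell import bot
print(bot.job_done())"
```

```text
the job is handed in; nothing more can be done
None
```

The job is handed in, with no verdict returned: the dropper stands released on the small grey ledge, and the tall tube is held cap up at about 53° over the pad, at least 9 cm above it and touching nothing else, with both short tubes, the jar and the kit box left in place.

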